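# Set the tablet stand to its reading angle and stand the tablet on it

## Task

Set the back plate of the tablet stand so that it leans back 30 degrees from upright, and let go to see that its stiff hinge holds there. Then take the tablet that leans on the tin and set it down gently on the stand's two hooks, long edge down, centred, screen outward, resting back against the plate, with the plate still at 30 degrees. Do not shift the tin, white mug, pasta jar or the spice jar that stands apart.

Things in the scene. Friction and masses are not known exactly. Their poses are not given: they have to be found in the camera images.
- stand: the tablet stand's heavy dark steel foot, which does not move on the worktop: a slab 150 mm (own x) by 160 mm (own y) by 10 mm. Origin: centre of its underside. Its own -x side is the front, where the reader is; +x is the back, z up. Two dark hinge cheeks stand on it, 34 mm either side of the middle, tops 61 mm above the worktop
- plate_hinge (a point): middle of the hinge axis, 25 mm behind (+x) the foot's origin and 50 mm above the worktop; the axis runs along the foot's y. This point's axes turn with the plate: z runs up along the plate, y along the hinge, -x straight out of the plate's front face
- stand_plate (a joint): angle of the back plate (rad): 0 = upright, positive = leaning back (top to the foot's +x), 30 degrees = 0.524; travel -0.5 to 1.25; left somewhere between -0.2 and 0.2. A stiff friction hinge: stays where it is left, turns when the moment on it passes 0.4 N m (5 N across the plate's top edge), also when the tablet is pushed hard against plate or hooks
- plate_top (a point): middle of the top edge of the aluminium back plate, midway through its thickness, 11.5 mm in front of and 80 mm above the hinge axis in the plate's axes (as plate_hinge). The plate is 150 mm wide, 9 mm thick and 98 mm high, its top free to be pinched across the thickness; its faces lie 7 and 16 mm in front of the hinge axis
- plate_rest (a point): middle of the plate's width, on its front face, level with the upper side of the hooks: 16 mm in front of and 12 mm below the hinge axis; axes as plate_hinge. Two aluminium hooks 26 mm wide, 48 mm either side of this point: a ledge with 20 mm of room from the face to an upturned lip, 7 mm thick and 12 mm high above the ledge
- tablet: small tablet computer in a blue case, dark screen: a slab 10 mm thick (own x), 200 mm long (y), 130 mm high (z), 0.3 kg. Origin: its centre. The screen faces its own -x; +z points from the long edge it stands on to the upper one. At the start it leans its back on the tin's rim, about 21 degrees from upright, upper 60 mm free on both sides
- tablet_screen (a point): centre of the tablet's screen, on its front face (5 mm in front of the centre); same axes as the tablet
- tablet_top (a point): middle of the tablet's upper long edge, 65 mm above its centre; same axes as the tablet
- tin: short green food tin with a gold lid, 75 mm across, 58 mm high, loose, 0.25 kg, which the tablet leans on. Origin: centre of its underside; its -x points to the tablet
- mug: white mug with a dark band, 84 mm across, 91 mm high; a bystander. Origin: centre of its underside
- pasta_jar: glass jar of pasta with a grey lid, 92 mm across, 167 mm high; a bystander. Origin: centre of its underside
- spice_jar: spice jar with a red cap, 45 mm across, 106 mm high, the one standing apart from the row at the wall; a bystander. Origin: centre of its underside

How it is judged:
By the outcome, as a careful person would: the job done as asked, in the order asked, and still so for the second after the job is handed in, with the robot touching nothing.
It also fails if it takes over 58 s, if anything falls off the work surface, if the arm or the gripper's body presses on something with over 40 N, if the wrist force passes 120 N, or if a joint passes its speed limit or range.

## Robot

A 6-joint arm with a two-finger parallel gripper is mounted at the origin on a cart in front of the work surface, level with it; the furniture and walls round the work are solid. World frame = base frame: x ahead of the robot, y to its left, z up, the work surface at z = 0. Lengths are in mm, angles in degrees, forces in N, time in s.
With the tool pointing down it reaches from about 350 to 975 mm from the base axis. Payload 7.1 kg.
Tool frame: the origin (TCP) lies between the finger pads; the fingertips stand 19 mm ahead of it and the grasp point (between the pads) is the TCP; z points along the fingers, y is the line along which they close (so a half turn about z gives the same grasp; the last joint's range is limited). The gripper opens to 88 mm and grips with 3 to 60 N. Pads are 20 mm wide; open, the fingers measure 115 mm over their backs; the gripper's body (75 mm by 178 mm) begins 61 mm behind the grasp point.
Start: joints at [-71.104, 24.242, 93.386, -0, 62.372, -1.089], TCP at [213.623, -587.341, 241.675] pointing down, gripper open.
Joint ranges: [-172.04, 172.04], [-51.8, 120.97], [4.93, 147.93], [-75.15, 255.16], [6.16, 154.13], [-145.62, 145.62]. Speed limits (degrees/s): [136.94, 136.94, 172.46, 180, 180, 180].

## Interface

Orientations are given as a 3x3 rotation matrix whose columns are the frame's x, y, z axes.
In Python, from station import env gives the robot as it stands. Calls block until the motion is done:
- env.move_to(position, orientation): joint-space move of the TCP to a pose.
- env.movel(position, speed=150, rot=None, max_force=None): straight line of the TCP; rot=None keeps the orientation; speed is the mean speed in mm/s. With max_force (N) it stops when the force on the tool has changed by that much, and returns True; else False.
- env.goto_joints(angles): joint-space move.
- env.grip(opening, f_grip=None): opening from 0.0 (shut) to 1.0 (fully open); f_grip is the grip in N (None keeps the last); returns when the fingers have stopped.
- env.wait(seconds).
- env.ik(position, orientation): joint angles nearest the present ones, or None.
- env.get_image(name): name is "scene" or "side" or "wrist"; returns (picture, depth): 400x640x3 uint8, red, green, blue; 400x640 float32, mm along the optical axis (not along the pixel's ray), 0 where there is no reading.
- env.calibration(name): a dict with "fx", "fy", "cx", "cy" (pixels), "pose" (4x4, takes a point from camera to world coordinates). Camera axes: x right, y down, z forward; pixel columns grow to the right and rows downward; lengths in mm; the calibration is good to about 2 mm. A picture is of the moment at which its call begins: read the wrist's pose just before it. calibration takes no time and is no camera call; for the wrist camera it gives the pose at the moment of the call.
A pose or a line that the arm cannot do raises env.PlanningError and nothing moves.
- env.finish_job(): hands the job in; it is judged then, once.
Trained networks look in the newest picture that a camera, given by its name, has taken for a name from the list of things; names that differ only in an ending like _2 or _b are one class to them, and where a whole thing is asked for, a point or a joint stands for the part that bears it (a point fixed in the world has none). Each returns a list of dicts, best first, with "score" (0 to 1); they miss things now and then, are a little off and sometimes report something else, mostly with a low value. They report only what shows in the picture. A call takes as long as a camera call.
- env.outline_of(thing, camera): "region" (400x640 bool, what is visible of it) and "position" ([column, row] in pixels, amid what is visible of it).
Readings, each from a call of its own:
- env.current_time(): time.
- env.current_qpos(): joint angles.
- env.current_qvel(): joint speeds.
- env.current_effort(): joint torques, N m.
- env.current_position(): TCP position.
- env.current_tool_rot(): TCP orientation.
- env.current_force(): force on the tool from outside, world axes, zero at the start.
- env.current_moment(): the same for the moment, N m.
- env.current_gripper_width(): opening from 0.0 (shut) to 1.0 (fully open).
- env.current_finger_force(): force on a finger pad.
Only numpy, scipy, OpenCV 4.12 (cv2) and the standard library are available. Lean on these libraries where they do the work, as an engineer would, in place of code of your own. Each camera call takes 0.05 s, during which the arm holds its last target. There are 200 camera calls.

## Working session

There is one attempt and no reset: what is moved stays moved. The work goes in short steps, each a Python script; the robot and the scene stay as the last script left them, time stands still between calls to the robot, and variables do not carry over. Pictures are saved under pics/ and viewed, at most 10 in all, crops included, and the job is handed in when it is done.

```bash
ls; mkdir -p pics; cat > h.py <<'E'
import numpy as np, cv2
from station import env
def shot(cam,fn=None):
    c=env.calibration(cam); im,d=env.get_image(cam)
    if fn: cv2.imwrite('pics/'+fn,im[:,:,::-1])
    return im,d,c
def cloud(d,c):
    v,u=np.mgrid[0:400,0:640]
    P=np.stack([(u-c['cx'])/c['fx']*d,(v-c['cy'])/c['fy']*d,d,np.ones_like(d)],-1)@np.array(c['pose']).T
    P=P[...,:3]; P[d<=0]=np.nan
    return P
E
python3 - <<'E'
from h import *
ims=[]
for cam in ['scene','side']:
    im,d,c=shot(cam,cam+'0.png'); P=cloud(d,c); np.savez(cam+'0.npz',P=P,im=im)
    print(cam,np.round(c['pose'],2).tolist(),c['fx'])
    for t in ['stand','stand_plate','tablet','tin','mug','pasta_jar','spice_jar']:
        for o in env.outline_of(t,cam)[:2]:
            r=o['region']; q=P[r]; q=q[~np.isnan(q[:,0])]
            np.save(f'{cam}_{t}.npy',r) if o['score']>.5 else 0
            print(t,round(o['score'],2),np.round(o['position']),r.sum(),np.round(np.percentile(q,[3,50,97],axis=0)).tolist() if len(q) else '')
print(env.current_time())
E
```

```text
pics
station.py
scene [[-0.76, -0.49, 0.44, -36.01], [-0.65, 0.57, -0.5, 605.84], [-0.01, -0.66, -0.75, 1247.47], [0.0, 0.0, 0.0, 1.0]] 509.7546527513603
stand 0.86 [348. 229.] 2698 [[458.0, -213.0, 4.0], [528.0, -177.0, 16.0], [601.0, -101.0, 128.0]]
stand_plate 0.55 [347. 218.] 1292 [[468.0, -206.0, 38.0], [535.0, -187.0, 83.0], [606.0, -154.0, 130.0]]
tablet 0.58 [390. 185.] 1722 [[444.0, -435.0, 10.0], [527.0, -388.0, 71.0], [620.0, -345.0, 123.0]]
tin 0.71 [348. 217.] 1390 [[468.0, -211.0, 8.0], [537.0, -187.0, 80.0], [608.0, -153.0, 130.0]]
mug 0.74 [321. 179.] 411 [[692.0, -285.0, 3.0], [705.0, -255.0, 70.0], [733.0, -244.0, 108.0]]
mug 0.65 [278. 317.] 1376 [[436.0, 142.0, 2.0], [490.0, 174.0, 48.0], [528.0, 222.0, 91.0]]
pasta_jar 0.95 [275. 196.] 1420 [[714.0, -139.0, 9.0], [737.0, -89.0, 124.0], [789.0, -65.0, 169.0]]
spice_jar 0.57 [321. 181.] 429 [[692.0, -286.0, 0.0], [705.0, -255.0, 68.0], [733.0, -244.0, 108.0]]
spice_jar 0.42 [391. 185.] 1719 [[445.0, -436.0, 8.0], [529.0, -388.0, 69.0], [623.0, -344.0, 122.0]]
side [[-0.99, -0.08, 0.12, 492.52], [-0.14, 0.65, -0.75, 729.77], [-0.02, -0.76, -0.65, 838.61], [0.0, 0.0, 0.0, 1.0]] 497.87337992165516
stand 0.76 [360. 211.] 4586 [[460.0, -207.0, 5.0], [534.0, -178.0, 41.0], [608.0, -99.0, 129.0]]
stand_plate 0.76 [361. 197.] 2453 [[468.0, -207.0, 37.0], [538.0, -187.0, 83.0], [606.0, -151.0, 130.0]]
tablet 0.74 [367. 155.] 3066 [[446.0, -436.0, 10.0], [534.0, -391.0, 69.0], [621.0, -349.0, 122.0]]
tin 0.6 [294. 189.] 673 [[692.0, -285.0, 1.0], [709.0, -251.0, 61.0], [735.0, -244.0, 108.0]]
mug 0.83 [371. 338.] 2782 [[435.0, 141.0, 7.0], [486.0, 164.0, 53.0], [526.0, 222.0, 91.0]]
pasta_jar 0.75 [276. 232.] 437 [[713.0, -113.0, 10.0], [722.0, -86.0, 54.0], [742.0, -70.0, 113.0]]
spice_jar 0.72 [294. 186.] 642 [[692.0, -279.0, 6.0], [709.0, -251.0, 63.0], [732.0, -244.0, 108.0]]
0.8
```

View pics/scene0.png

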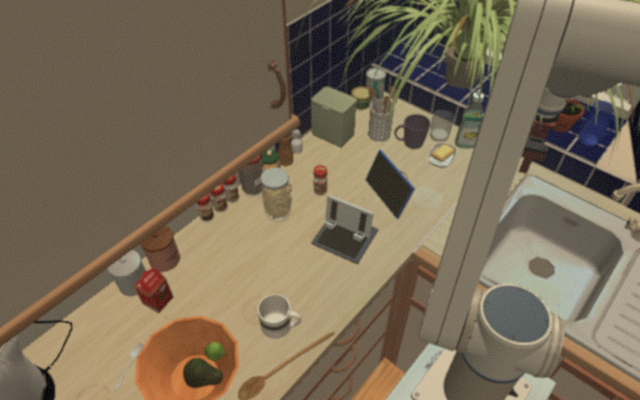

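View pics/side0.png

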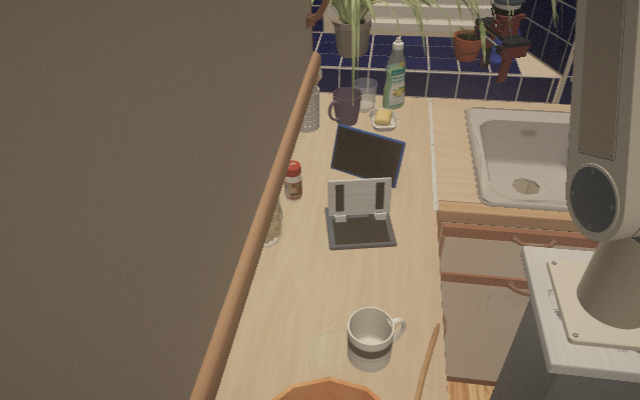

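The stand is at scene (347,229) and side (360,211). Its plate faces the cameras (+y) and is nearly upright. The tablet is at scene (390,185) with its screen also toward +y, and the tin is hidden behind it. The free spice jar is at (320,180) and the white mug at (275,312). A cupboard and rail hang on the left. Next I fit the geometry.

```bash
cat > fit.py <<'E'
from h import *
def plane(q,tol=4,it=300):
    rng=np.random.default_rng(0);best=None
    for _ in range(it):
        a=q[rng.choice(len(q),3,False)];n=np.cross(a[1]-a[0],a[2]-a[0])
        if np.linalg.norm(n)<100: continue
        n/=np.linalg.norm(n);m=abs((q-a[0])@n)<tol
        if best is None or m.sum()>best.sum(): best=m
    c=q[best].mean(0);n=np.linalg.svd(q[best]-c,full_matrices=False)[2][2]
    return c,n*np.sign(n[1]),q[best]
def slabfit(q,name):
    """face plane, in-plane rectangle; returns centre of the face, normal, along, up"""
    c,n,i=plane(q)
    y=np.cross(n,[0,0,1.]);y/=np.linalg.norm(y); z=np.cross(y,n); 
    ab=np.stack([(i-c)@y,(i-c)@z],1).astype(np.float32)
    (cx,cy),(w,h),a=cv2.minAreaRect(ab)
    lo,hi=np.percentile(ab,[1,99],axis=0)
    print(name,len(i),'c',c.round(1),'n',n.round(3),'tilt',np.degrees(np.arcsin(n[2])).round(2),'yaw',np.degrees(np.arctan2(n[1],n[0])).round(2),
     'rect',np.round([cx,cy,w,h,a],1),'ctr',(c+cx*y+cy*z).round(1),'pct',lo.round(1),hi.round(1),'ctr2',(c+(lo+hi)[0]/2*y+(lo+hi)[1]/2*z).round(1))
    return c,n,y,z
E
python3 - <<'E'
from fit import *
for cam in ['scene','side']:
    P=np.load(cam+'0.npz')['P']
    for t in ['tablet','stand_plate','stand']:
        r=np.load(f'{cam}_{t}.npy'); q=P[r];q=q[~np.isnan(q[:,0])]
        if t=='stand_plate': q=q[q[:,2]>65]
        if t=='stand':
            q=q[(q[:,2]<18)&(q[:,2]>2)]; print('foot',len(q),np.median(q[:,2]).round(1), [np.round(v,1) for v in cv2.minAreaRect(q[:,:2].astype(np.float32))],np.percentile(q,[1,99],axis=0).round(0).tolist());continue
        slabfit(q,cam+' '+t)
    Q=P.reshape(-1,3);Q=Q[~np.isnan(Q[:,0])]
    for y0 in range(-700,300,100):
        s=Q[(Q[:,1]>y0)&(Q[:,1]<y0+100)&(Q[:,2]>180)&(Q[:,0]>300)]
        if len(s): print(y0,len(s),np.percentile(s,[2,50,98],axis=0).round().tolist())
E
```

```text
scene tablet 1456 c [ 530.5 -388.1   67.3] n [0.355 0.87  0.343] tilt 20.06 yaw 67.8 rect [  3.3  -1.2 133.2 203.6  89.6] ctr [ 533.7 -388.9   66.2] pct [-94.2 -64. ] [101.1  61.9] ctr2 [ 533.9 -389.1   66.3]
scene stand_plate 754 c [ 536.1 -189.8  100.2] n [-0.201  0.97   0.14 ] tilt 8.06 yaw 101.7 rect [ 1.900e+00 -3.000e-01  1.498e+02  7.040e+01  1.000e-01] ctr [ 538.  -189.4   99.9] pct [-71.8 -35. ] [74.5 32.3] ctr2 [ 537.5 -189.3   98.8]
foot 1346 9.3 [array([ 533.3, -172.4]), array([159.3, 154. ]), np.float64(11.9)] [[448.0, -251.0, 3.0], [602.0, -90.0, 16.0]]
-700 2696 [[404.0, -697.0, 185.0], [802.0, -645.0, 399.0], [958.0, -602.0, 557.0]]
-600 3012 [[356.0, -598.0, 191.0], [950.0, -550.0, 418.0], [960.0, -502.0, 650.0]]
-500 2824 [[358.0, -498.0, 192.0], [953.0, -450.0, 398.0], [962.0, -402.0, 628.0]]
-400 188 [[334.0, -400.0, 190.0], [679.0, -394.0, 390.0], [957.0, -333.0, 631.0]]
-100 2743 [[588.0, -60.0, 477.0], [620.0, -26.0, 655.0], [623.0, -1.0, 787.0]]
0 6163 [[609.0, 1.0, 480.0], [621.0, 53.0, 673.0], [623.0, 98.0, 821.0]]
100 8326 [[610.0, 102.0, 481.0], [621.0, 15
[... 600 characters left out ...]
, np.float64(11.2)] [[449.0, -223.0, 3.0], [619.0, -90.0, 15.0]]
-700 207 [[320.0, -696.0, 184.0], [426.0, -644.0, 355.0], [711.0, -603.0, 402.0]]
-600 136 [[412.0, -595.0, 345.0], [586.0, -543.0, 401.0], [653.0, -503.0, 418.0]]
-500 423 [[307.0, -494.0, 233.0], [577.0, -444.0, 373.0], [589.0, -402.0, 449.0]]
-400 53 [[563.0, -399.0, 325.0], [565.0, -388.0, 373.0], [570.0, -368.0, 403.0]]
-100 710 [[589.0, -66.0, 475.0], [615.0, -17.0, 531.0], [620.0, -0.0, 596.0]]
0 1555 [[607.0, 1.0, 477.0], [619.0, 54.0, 543.0], [620.0, 98.0, 619.0]]
100 2593 [[607.0, 103.0, 478.0], [619.0, 157.0, 560.0], [620.0, 199.0, 651.0]]
200 4683 [[607.0, 203.0, 479.0], [619.0, 258.0, 585.0], [620.0, 299.0, 683.0]]
```

```bash
python3 - <<'E'
from fit import *
for cam in ['scene','side']:
    P=np.load(cam+'0.npz')['P'];im=np.load(cam+'0.npz')['im']
    m=(P[...,0]>400)&(P[...,0]<760)&(P[...,1]>-620)&(P[...,1]<-120)&(P[...,2]>185)&(P[...,2]<700)
    q=P[m]; k=np.round(q/40).astype(int); u,i,n=np.unique(k,axis=0,return_inverse=True,return_counts=True)
    print(cam,m.sum())
    for j in range(len(u)):
        if n[j]>=6: v,w=np.argwhere(m)[i.ravel()==j].mean(0); print(u[j]*40,n[j],(int(w),int(v)),im[m][i.ravel()==j].mean(0).round(),end=';')
    print()
def show(p,u,n,tag):
    z=-u; 
    for s in (1,-1):
        y=s*n; x=np.cross(y,z); R=np.stack([x,y,z],1); j=env.ik(p,R); print(tag,s,None if j is None else np.round(j,0))
f=np.array([-.204,.979,0]);H=np.array([539.5,-198.3,50]);Z=np.array([0,0,1.])
for t in (8.3,30):
    t=np.radians(t);u=np.cos(t)*Z-np.sin(t)*f;n=np.cos(t)*f+np.sin(t)*Z
    for d in (70,190): show(H+11.5*n+d*u,u,n,f'plate{d}')
    show(H+21*n+108*u,u,n,'tabletplaced')
n=np.array([.3545,.869,.346]);n/=np.linalg.norm(n);u=Z-n*n[2];u/=np.linalg.norm(u);C=np.array([534.3,-389.6,64.8])-5*n
show(C+55*u,u,n,'tab')
E
```

```text
scene 1853
[ 400 -600  520] 6 (495, 37) [152. 158. 100.];[ 400 -600  560] 37 (494, 32) [161. 167. 107.];[ 400 -560  360] 12 (469, 98) [71. 76. 68.];[ 400 -520  480] 26 (471, 66) [111. 112.  77.];[ 400 -520  520] 7 (469, 59) [ 93. 101.  60.];[ 400 -520  640] 41 (489, 5) [156. 163. 102.];[ 400 -480  480] 8 (468, 74) [91. 88. 64.];[ 440 -600  360] 12 (471, 88) [94. 99. 74.];[ 440 -600  400] 30 (472, 78) [103. 109.  70.];[ 440 -600  520] 34 (477, 32) [141. 152.  92.];[ 440 -600  560] 25 (476, 27) [151. 161.  99.];[ 440 -600  600] 10 (486, 14) [130. 138.  84.];[ 440 -560  520] 57 (474, 45) [134. 145.  87.];[ 440 -560  560] 29 (474, 34) [143. 153.  94.];[ 440 -520  520] 35 (471, 50) [124. 133.  81.];[ 480 -600  560] 24 (476, 21) [154. 163. 101.];[ 520 -600  440] 11 (448, 54) [105.  88.  65.];[ 520 -520  560] 6 (434, 19) [142. 151.  92.];[ 520 -480  560] 36 (427, 28) [150. 159.  99.];[ 520 -440  560] 20 (422, 40) [125. 135.  86.];[ 560 -600  400] 8 (440, 61) [84. 90. 75.];[ 560 -600  600] 25 (444, 2) [153. 162. 101.];[ 560 -560  560] 9 (439, 10) [155. 164. 101.];[ 560 -560  600] 27 (440, 7)
[... 3334 characters left out ...]
360] 34 (352, 41) [136. 136.  96.];[ 640 -560  400] 7 (330, 2) [140. 136. 102.];
plate70 1 [ -25.   31.  101.    8.   53. -132.]
plate70 -1 [-25.  31. 101.   8.  53.  48.]
plate190 1 [ -26.   23.   96.    7.   66. -131.]
plate190 -1 [-26.  23.  96.   7.  66.  49.]
tabletplaced 1 [ -24.   28.  101.    8.   57. -131.]
tabletplaced -1 [-24.  28. 101.   8.  57.  49.]
plate70 1 None
plate70 -1 [-33.  40.  91.  22.  73.  34.]
plate190 1 [ -37.   36.   82.   19.   86. -144.]
plate190 -1 [-37.  36.  82.  19.  86.  36.]
tabletplaced 1 [ -34.   38.   89.   21.   77. -145.]
tabletplaced -1 [-34.  38.  89.  21.  77.  35.]
tab 1 [ -47.   40.   87.   21.   63. -126.]
tab -1 [-47.  40.  87.  21.  63.  54.]
```

Leaves hang to about z 240 above the tablet, so I'll tilt the gripper about 30° in-plane toward the robot for every grasp.

```bash
cat > g.py <<'E'
from fit import *
Z=np.array([0,0,1.]); f=np.array([-.204,.979,0]);H=np.array([539.5,-198.3,50])
def axes(t):
    t=np.radians(t); return np.cos(t)*Z-np.sin(t)*f, np.cos(t)*f+np.sin(t)*Z
def rot(u,n,b=30):
    e=np.cross(n,Z);e/=np.linalg.norm(e); b=np.radians(b)
    z=-np.cos(b)*u+np.sin(b)*e; y=-n
    return np.stack([np.cross(y,z),y,z],1)
def plate(t,d=68,off=11.5,b=30):
    u,n=axes(t); return H+off*n+d*u, rot(u,n,b)
n0=np.array([.3545,.869,.346]);n0/=np.linalg.norm(n0);u0=Z-n0*n0[2];u0/=np.linalg.norm(u0);C0=np.array([534.3,-389.6,64.8])-5*n0
E
python3 - <<'E'
from g import *
for t in (8.3,30):
    for d,o in ((68,11.5),(180,11.5),(108,21),(160,60)):
        j=env.ik(*plate(t,d,o)); print(t,d,o,None if j is None else np.round(j))
for a,b in ((55,0),(130,0),(60,20)):
    j=env.ik(C0+a*u0+b*n0,rot(u0,n0)); print('tab',None if j is None else np.round(j))
p,R=plate(8.3)
pre=p-R[:,2]*90
env.grip(0.4,20)
env.move_to(pre,R); print(env.current_time())
env.movel(p,speed=120,max_force=8); print(env.current_time(),env.current_position().round(1),p.round(1),np.round(env.current_force(),1))
shot('side','s1.png')
E
```

```text
8.3 68 11.5 [-34.  28. 117.  58.  32.  -3.]
8.3 180 11.5 [-36.  18. 112.  42.  42.  15.]
8.3 108 21 [-34.  23. 116.  51.  35.   5.]
8.3 160 60 [-31.  16. 117.  45.  38.  15.]
30 68 11.5 [-42.  37. 106.  53.  56.   6.]
30 180 11.5 [-45.  31.  99.  46.  66.  16.]
30 108 21 [-43.  33. 104.  50.  59.  10.]
30 160 60 [-43.  27. 104.  47.  63.  16.]
tab [-52.  35. 106.  60.  36.  16.]
tab [-54.  29. 104.  51.  42.  26.]
tab [-50.  33. 107.  60.  35.  18.]
3.4583
4.3583 [ 539.2 -197.   119.1] [ 539.2 -196.8  118.9] [-0.1  0.1  0.6]
```

View pics/s1.png

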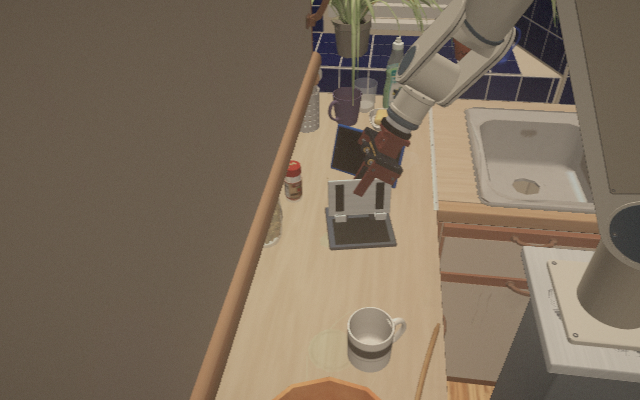

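The gripper straddles the plate top at about (358,185), with one finger in front and one behind. Next: pinch, turn, release and measure.

```bash
cat >> g.py <<'E'
def measure(cams=('scene','side')):
    r=[]
    for cam in cams:
        im,d,c=shot(cam); P=cloud(d,c); o=env.outline_of('stand_plate',cam)
        if not o: print(cam,'none'); continue
        q=P[o[0]['region']];q=q[~np.isnan(q[:,0])];q=q[(q[:,2]>65)&(q[:,2]<150)&(q[:,1]>-270)]
        r.append(slabfit(q,cam)[1])
    return r
E
python3 - <<'E'
from g import *
env.grip(0,25); print('w',env.current_gripper_width()*88,np.round(env.current_force(),1))
for t in np.linspace(8.3,30,7)[1:]:
    p,R=plate(t); env.movel(p,speed=50,rot=R)
print('turned',np.round(env.current_force(),1),env.current_time())
env.grip(0.4); p,R=plate(30); print('rel',np.round(env.current_force(),1))
env.movel(p-R[:,2]*100,speed=200); print(env.current_time())
q=p-R[:,2]*100+np.array([-90,-40,40]); env.movel(q,speed=250)
measure(); print(env.current_time())
E
```

```text
w 8.88814786687631 [-2.4  0.1  4.9]
turned [-3.4 -3.7  8.6] 6.4333
rel [-0.3  0.1 -0.5]
7.6917
scene 869 c [ 540.4 -207.6   96.7] n [-0.165  0.843  0.511] tilt 30.75 yaw 101.06 rect [  1.7  -0.5 150.6  74.7   0.3] ctr [ 542.  -207.    96.3] pct [-72.6 -36.1] [74.8 34.5] ctr2 [ 541.4 -206.9   96. ]
side 1686 c [ 541.3 -206.8   96.5] n [-0.18   0.839  0.514] tilt 30.91 yaw 102.11 rect [ -0.2  -0.9 150.1  73.7   0.2] ctr [ 541.  -206.4   95.7] pct [-72.7 -35.6] [72.6 34.9] ctr2 [ 541.2 -206.7   96.2]
8.4667
```

```bash
python3 - <<'E'
from g import *
for cam in ['scene','side']:
    P=np.load(cam+'0.npz')['P'].reshape(-1,3)
    q=P[(P[:,0]>430)&(P[:,0]<680)&(P[:,1]>-420)&(P[:,1]<100)&(abs(P[:,2])<7)]
    A=np.c_[q[:,:2],np.ones(len(q))]; s=np.linalg.lstsq(A,q[:,2],rcond=None)[0]
    # slope along f
    print(cam,len(q),np.degrees(s[:2]@f[:2]).round(2),np.degrees(s[:2]).round(2), (A@s).mean().round(1))
E
```

```text
scene 7859 -0.01 [-0.09 -0.03] -0.7
side 10320 -0.03 [-0.   -0.03] 0.1
```

```bash
cat >> g.py <<'E'
def tilt(t,k=4,cams=('scene','side'),smax=76):
    u,n=axes(t);e=np.cross(n,Z); out=[]
    for cam in cams:
        for _ in range(k):
            im,d,c=shot(cam); D=cloud(d,c)-H
            a,s,h=D@e,D@u,D@n
            m=(abs(a)<70)&(s>16)&(s<smax)&(abs(h-16)<6)
            A=np.c_[s[m],a[m],np.ones(m.sum())]; w=np.linalg.lstsq(A,h[m],rcond=None)[0]
            out.append([t-np.degrees(w[0]),np.degrees(w[1]),w[2]+46*w[0],m.sum()])
        print(cam,np.round(out[-k:],2).tolist())
E
python3 - <<'E'
from g import *
tilt(30.5); print(env.current_time())
E
```

```text
scene [[30.07, 0.08, 15.84, 880.0], [30.68, -0.19, 15.69, 877.0], [30.65, -0.0, 15.87, 876.0], [30.85, 0.11, 15.67, 865.0]]
side [[30.21, 0.06, 16.12, 1531.0], [29.97, -0.14, 16.02, 1529.0], [30.3, 0.06, 16.11, 1532.0], [30.05, -0.09, 15.99, 1522.0]]
8.8667
```

The plate is at 30.3 ± 0.3° and holds. Now I grasp the tablet.

```bash
python3 - <<'E'
from g import *
R=rot(u0,n0); p=C0+55*u0+1.5*n0
env.move_to(p-R[:,2]*90,R)
hit=env.movel(p,speed=120,max_force=6); print(hit,env.current_position().round(1),p.round(1),env.current_time())
env.grip(0,30); print('w',env.current_gripper_width()*88,np.round(env.current_force(),1),env.current_time())
env.movel(p+20*n0,speed=80)
env.movel(p+20*n0+[-20,0,45],speed=120)
env.movel(p+20*n0+[-100,30,70],speed=200)
print(np.round(env.current_force(),1),env.current_gripper_width()*88,env.current_time())
shot('side','s2.png')
E
```

```text
False [ 525.8 -410.4  115.5] [ 525.9 -410.3  115.2] 10.3417
w 9.741702455896371 [-1.5 -0.5  2.4] 10.8583
[-0.2 -0.2 -3. ] 9.702452894126404 12.4083
```

View pics/s2.png

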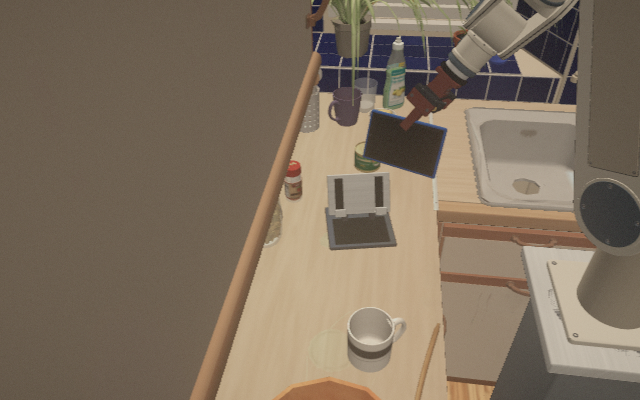

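The tablet is gripped at about (415,125) and the tin stays at (367,155). I'll carry it to a point above the stand and measure the tablet in hand.

```bash
cat >> g.py <<'E'
def tabpose(R,p,cams=('scene','side')):
    """tablet in hand: prior axes from tool; returns averaged centre, n, u"""
    res=[]
    for cam in cams:
        im,d,c=shot(cam); P=cloud(d,c); o=env.outline_of('tablet',cam)
        if not o: print(cam,'none'); continue
        r=cv2.erode(o[0]['region'].astype(np.uint8),np.ones((1,1)))>0
        q=P[r];q=q[~np.isnan(q[:,0])]; q=q[np.linalg.norm(q-p,axis=1)<160]
        cc,n,i=plane(q,3)
        y=np.cross(n,Z);y/=np.linalg.norm(y);z=np.cross(y,n)
        ab=np.stack([(i-cc)@y,(i-cc)@z],1).astype(np.float32)
        (cx,cy),(w,h),a=cv2.minAreaRect(ab)
        if w<h: w,h,a=h,w,a-90
        a=(a+90)%180-90; al=np.radians(a)
        yy=np.cos(al)*y+np.sin(al)*z; zz=np.cross(yy,n)
        ctr=cc+cx*y+cy*z
        print(cam,round(o[0]['score'],2),len(i),'ctr',ctr.round(1),'n',n.round(3),'wh',round(w,1),round(h,1),'a',round(a,2),'tilt',np.degrees(np.arcsin(n[2])).round(2),'yaw',np.degrees(np.arctan2(n[1],n[0])).round(2))
        res.append((ctr-5*n,n,zz))
    return res
E
python3 - <<'E'
from g import *
R0=rot(u0,n0); p=C0+55*u0+1.5*n0+20*n0
env.movel(p+[-110,50,175],speed=250)
P,R=plate(30.2,123+55,91)   # nominal TCP 55 above the centre
env.move_to(P,R); env.wait(.3)
print(env.current_time(),env.current_position().round(1),np.round(env.current_force(),1))
tabpose(R,P); r=tabpose(R,P)
u,n=axes(30.2); print('nominal ctr',(H+91*n+123*u).round(1),'face',(H+96*n+123*u).round(1),'n',n.round(3),'yaw',np.degrees(np.arctan2(f[1],f[0])).round(2))
shot('scene','s3.png')
E
```

```text
14.1083 [ 541.3 -209.8  250.4] [-0.5  0.4 -3.4]
scene 0.87 2055 ctr [ 536.8 -177.4  204.5] n [-0.171  0.848  0.502] wh 199.6 130.2 a 0.07 tilt 30.11 yaw 101.38
side 0.86 4256 ctr [ 536.6 -177.   204.5] n [-0.173  0.85   0.498] wh 198.7 128.6 a -0.1 tilt 29.87 yaw 101.54
scene 0.64 2019 ctr [ 535.9 -177.2  204.3] n [-0.176  0.854  0.49 ] wh 199.6 130.2 a -0.83 tilt 29.34 yaw 101.65
side 0.77 4268 ctr [ 536.4 -176.5  204. ] n [-0.176  0.849  0.498] wh 198.9 129.5 a -0.01 tilt 29.89 yaw 101.7
nominal ctr [ 536.1 -181.9  202.1] face [ 535.2 -177.6  204.6] n [-0.176  0.846  0.503] yaw 101.77
```

View pics/s3.png

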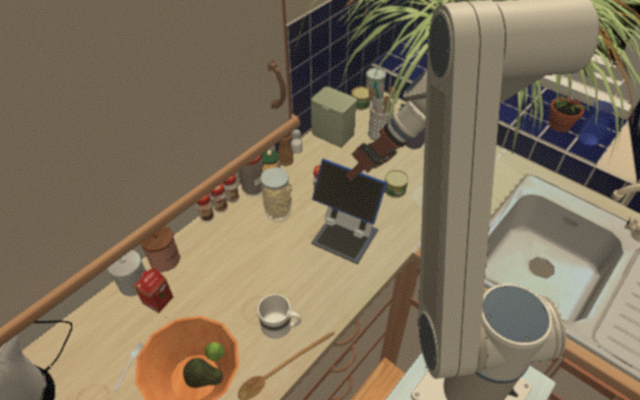

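The tablet sits within 1 mm of nominal in hand, hanging over the stand at scene (350,190). Lowering it now.

```bash
python3 - <<'E'
from g import *
u,n=axes(30.2);e=np.cross(n,Z)
T=lambda off,d: H+off*n+(d+55)*u-1.0*e
def where(): 
    D=env.current_position()-H; return np.round([D@n,D@u-55,D@e],2), np.round(env.current_force(),1), round(env.current_time(),1)
env.movel(T(27,105),speed=120)
env.movel(T(26.5,60),speed=60); env.wait(.3); print(where())
print(env.movel(T(26.5,50.5),speed=8,max_force=2),where())
shot('side','s4.png'); tabpose(None,T(26,55))
print(env.movel(T(20,(env.current_position()-H)@u-55),speed=8,max_force=1.5),where())
tilt(30.2,2,('side',),70)
E
```

```text
(array([26.43, 60.32, -0.71]), array([ 0.1,  0. , -3.4]), 16.5)
True (array([26.26, 54.32, -0.86]), array([-0.5, -3. ,  3.2]), 17.2)
scene 0.56 1702 ctr [ 540.  -197.3  111.5] n [-0.176  0.845  0.505] wh 200.3 129.0 a -0.07 tilt 30.31 yaw 101.73
side 0.91 3463 ctr [ 540.3 -197.7  112.4] n [-0.176  0.841  0.511] wh 199.3 128.7 a -0.03 tilt 30.75 yaw 101.81
True (array([25.66, 54.36, -0.82]), array([ 0. , -1.6,  2.3]), 17.8)
side [[30.2, 0.0, 0.0, 0.0], [30.2, 0.0, 0.0, 0.0]]
```

View pics/s4.png

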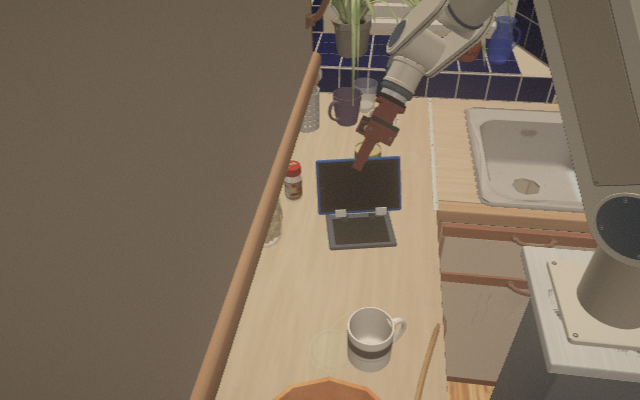

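It made contact on the ledge at d≈54 and sits between the hooks at (340,212) and (381,211). I'll unload slightly, then move back to the plate and release.

```bash
cat >> g.py <<'E'
def TT(off,d,t=30.2,a=-1.0):
    u,n=axes(t); return H+off*n+(d+55)*u+a*np.cross(n,Z)
def where(t=30.2):
    u,n=axes(t);D=env.current_position()-H; return np.round([D@n,D@u-55,D@np.cross(n,Z)],2), np.round(env.current_force(),1), round(env.current_time(),1)
E
python3 - <<'E'
from g import *
env.movel(TT(25.5,55.3),speed=10); env.wait(.2); print(where())
print(env.movel(TT(20.5,55.3),speed=8,max_force=2),where())
print(env.movel(TT((where()[0][0]),52),speed=5,max_force=1.5),where())
E
```

```text
(array([25.52, 54.88, -0.91]), array([ 0.3, -0.2, -3.5]), 18.4)
True (array([20.74, 54.51, -1.09]), array([-0.7, -0.4, -0.7]), 18.9)
True (array([20.73, 54.44, -1.09]), array([-1.3, -1.4,  4. ]), 19.2)
```

```bash
python3 - <<'E'
from g import *
env.grip(0.4); print(where())
R=env.current_tool_rot(); p=env.current_position()
env.movel(p-R[:,2]*90,speed=100)
env.movel(p-R[:,2]*90+[-120,-40,60],speed=250); print(env.current_time())
for _ in range(2): tabpose(None,TT(21,53))
u,n=axes(30.2);print('nominal face',(H+26*n+53*u).round(1))
for cam in('scene','side'):
    im,d,c=shot(cam); 
    cv2.imwrite(f'pics/{cam}5.png',cv2.resize(im[110:270,220:460,::-1],None,fx=3,fy=3))
    P=cloud(d,c); np.savez(cam+'5.npz',P=P,im=im)
E
```

```text
(array([20.68, 53.71, -1.38]), array([ 0.7, -0.5, -0.2]), 19.8)
21.5083
scene 0.9 1696 ctr [ 540.4 -202.6  109.5] n [-0.173  0.841  0.513] wh 198.8 129.5 a 0.25 tilt 30.87 yaw 101.65
side 0.75 3549 ctr [ 540.5 -202.5  109.8] n [-0.177  0.849  0.498] wh 199.3 129.0 a 0.09 tilt 29.89 yaw 101.81
scene 0.92 1706 ctr [ 540.1 -202.7  109.3] n [-0.17   0.851  0.496] wh 198.3 130.9 a -0.0 tilt 29.76 yaw 101.32
side 0.91 3500 ctr [ 540.9 -202.4  109.5] n [-0.177  0.846  0.503] wh 199.2 129.4 a 0.15 tilt 30.17 yaw 101.79
nominal face [ 540.4 -202.4  108.9]
```

View pics/side5.png

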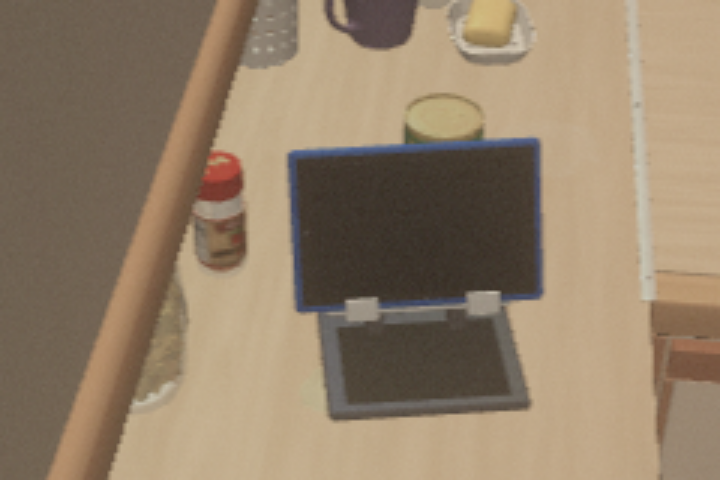

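View pics/scene5.png

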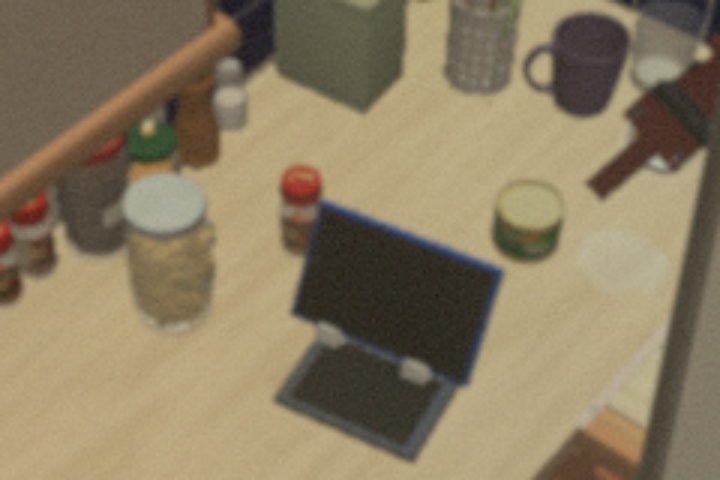

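In both crops the tablet sits centred on the two hooks, screen outward, at about 30.2°. Its face is within 1 mm of the seated position. The tin, spice jar and pasta jar are still standing and the gripper is clear.

```bash
python3 - <<'E'
from h import *
print(env.finish_job(),env.current_time())
E
```

```text
the job is handed in; nothing more can be done
the job is handed in; nothing more can be done
```

The job is handed in: the plate held at about 30° after release, and the tablet rests centred on both hooks and back against the plate, screen outward, at about 30.2° by camera; I saw no shift of the tin or jars but did not measure their positions afterwards.

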